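# Hold a bridge blank home against the jig's sprung plunger

### The job

Pick out the guitar bridge blank (the piece of wood with the six pin marks) and slide it lengthways into the slot of the drilling jig, then push it on against the sprung plunger until its end is firmly home on the two hard stops, without forcing it. Finish while still holding it there, pressed against the stops, as for drilling: the spring throws it back if you let go. Leave everything else on the bench where it is.

Things in the scene. Friction and masses are not known exactly. Their poses are not given: they have to be found in the camera images.
- blank_mid (a point): Centre of the bridge blank: a loose rectangular slab of brown wood, 160 long (x) x 36 wide (y) x 14 mm thick (z), about 70 g, lying flat on the bench, with a row of six small dark pin marks and one thin dark line on top. Either end may go in first. Three pieces of the same wood lie side by side, in any order.
- jig: Drilling jig fixed to the bench: aluminium base 175 x 104 x 30 mm (from x = 0 to 175 mm) with a slot between steel rails on top, polished and slippery. Origin on the bench surface under the middle of the slot's open mouth; x along the slot, inwards; y left; z up. A grey plunger housing, top 60 mm above the bench, stands at x 121 to 155 mm. Nothing stands before the mouth.
- mouth (a point): Middle of the slot's mouth, on the slot floor 30 mm above the bench (jig x = 0, y = 0); axes as the jig's. The slot is 38.5 mm wide between rails from x = 15 to 100 mm, which flare to about 52 mm at x = 0. With the blank home, its centre is 15 mm in from here and its last 65 mm overhang the bench in front of the mouth.
- lips (a point): Midway between the two lips at their front edge, 30 mm in from the mouth, at the height of their undersides, 16.5 mm above the slot floor. From here inwards the lips reach 7 mm over each side of the slot (tops 51.5 mm above the bench); before them the slot is open above.
- stop: Two hard stops, fixed steel blocks on the slot floor left and right of the plunger, each 10 mm wide, 14 mm high. Origin on the slot floor midway between their front faces, 95 mm in from the mouth; x along the slot, inwards. Meant for no more than 60 N.
- plunger (a joint): Travel (m) of the sprung plunger, a 12 mm steel pin in the middle of the slot: 0 = out (tip 18 mm before the stop faces, so the blank meets it with its leading end 77 mm in), 0.018 = pushed back level with the stops. It resists with about 4.5 N at 0 and 10 N at 0.018 and springs back by itself; after that the rigid stops take the push.
- plunger_tip (a point): The centre of the plunger's tip, 7.5 mm above the slot floor.
- headplate: A bystander: loose plain wooden plate 130 x 62 x 10 mm lying flat, no marks. Origin at the centre of its underside, x along its length.
- brace: A bystander: loose plain wooden strip 190 x 18 x 16 mm lying flat, no marks. Origin at the centre of its underside, x along its length.
- screwdriver: A bystander: loose screwdriver lying on the bench.
- tape: A bystander: roll of tape lying flat, 104 mm across, 25 mm high.
- glue: A bystander: small glue bottle, 52 mm across, 100 mm high.
- dish: A bystander: steel dish, 90 mm across, 35 mm high.
- hammer: A bystander: small hammer lying on the bench.
Things that resemble listed ones, but are neither listed nor needed, are in the scene too. Of the things like the jig, leave any that is black, blue or pink; of the rest the larger one is meant.

How it is judged:
By the outcome, as a careful person would: the job done as asked, in the order asked, and still so for the second after the job is handed in, while the arm keeps its last pose, push and grip.
It also fails if it takes over 54 s, if anything falls off the work surface, if the arm or the gripper's body presses on something with over 40 N, if the wrist force passes 120 N, or if a joint passes its speed limit or range.

### The arm

A 7-joint arm with a two-finger parallel gripper is mounted at the origin on the work surface. World frame = base frame: x ahead of the robot, y to its left, z up, the work surface at z = 0. Lengths are in m, angles in rad, forces in N, time in s.
With the tool pointing down it reaches from about 0.4 to 0.85 m from the base axis. Payload 10.4 kg.
Tool frame: the origin (TCP) lies between the finger pads; the fingertips stand 14 mm ahead of it and the grasp point (between the pads) lies 5 mm behind it; z points along the fingers, y is the line along which they close (so a half turn about z gives the same grasp; the last joint's range is limited). The gripper opens to 87 mm and grips with 3 to 60 N. Pads are 19 mm wide; open, the fingers measure 117 mm over their backs; the gripper's body (75 mm by 190 mm) begins 51 mm behind the grasp point.
Start: joints at [-1.37, 0.332, -0.065, 1.46, 0.022, 1.35, -0.088], TCP at [0.139, 0.609, 0.237] pointing down, gripper open.
Joint ranges: [-2.6, 2.6], [-0.5, 2.12], [-1.47, 1.34], [0.16, 2.42], [-1.27, 4.41], [0.06, 2.06], [-2.6, 2.6]. Speed limits (rad/s): [2.22, 2.22, 2.79, 2.79, 3.14, 3.14, 3.14].

### API

Orientations are given as a unit quaternion [x, y, z, w].
In Python, from bench import * gives the robot as it stands.
- The arm moves only by the tool drive_tool, never from a script. Its argument "deltas" is a list of rows, each a list of 7 numbers: the turn, a rotation vector about the tool's x, y, z in degrees, then the shift along the tool's x, y, z in m, then the closure, from -1 (fully open) to 1 (shut). A call has 1 to 12 rows; each row is the pose to reach, as a shift and turn from the pose commanded when the call began, along the tool's axes at that moment; what a row does not reach only later rows make up. A row lasts 1/10 s, in which the tool goes at most 50 mm and 8.59 degrees, less where a joint would pass 70% of its speed; a pose out of reach is approached as far as the arm can. A call with a gripper value outside its range is refused whole. The fingers move at their own pace and stop on an object; "squeeze" is the grip in N (left out, the last holds). Time passes only in rows, so rows that repeat a pose let the fingers close. It gives the time, the measured TCP pose, the force and the opening at its end, in the units of the state.
- read_state(): the state, without advancing time (a new reading comes with each control period).
- camera(name): name is "scene" or "top" or "wrist"; returns (picture, depth): 420x560x3 uint8, red, green, blue; 420x560 float32, m along the optical axis (not along the pixel's ray), 0 where there is no reading.
- camera_params(name): a dict with "K" (3x3 intrinsics, pixels), "R" (3x3) and "t" (3): a world point X has camera coordinates R X + t; the wrist camera has in their place "mount" (4x4, takes a point from camera to tool coordinates, whose origin is the TCP and whose axes are the flange's). Camera axes: x right, y down, z forward; pixel columns grow to the right and rows downward; lengths in m; the calibration is good to about 2 mm. A picture is of the moment at which its call begins: read the wrist's pose just before it. camera_params takes no time and is no camera call.
- close_job(): hands the job in, once; it reports no verdict.
Trained networks look in the newest picture that a camera, given by its name, has taken for a name from the list of things; names that differ only in an ending like _2 or _b are one class to them, and where a whole thing is asked for, a point or a joint stands for the part that bears it (a point fixed in the world has none). Each returns a list of dicts, best first, with "score" (0 to 1); they miss things now and then, are a little off and sometimes report something else, mostly with a low value. They report only what shows in the picture. A call takes as long as a camera call. They do not tell look-alikes from the thing itself.
- outline_of(label, camera): "pixels" (420x560 bool, what is visible of it) and "location" ([column, row] as shares, 0 to 1, of the picture: columns of its width, rows of its height, amid what is visible of it).
- tip_of(label, camera): "location" ([column, row] as shares, 0 to 1, of the picture: columns of its width, rows of its height: a listed point, or the origin of a listed thing).
The state is a dict: "time": time; "joint_positions": joint angles; "joint_vel": joint speeds; "joint_torque": joint torques, N m; "ee_pos": TCP position; "eef_rot": TCP orientation; "ft_force": force on the tool from outside, world axes, zero at the start; "torque": the same for the moment, N m; "width": finger opening in m.
Only numpy, scipy, OpenCV 4.12 (cv2) and the standard library are available. Lean on these libraries where they do the work, as an engineer would, in place of code of your own. Each camera call takes 0.05 s, during which the arm holds its last target. There are 200 camera calls.

## Working session

There is one attempt and no reset: what is moved stays moved. The work goes in short steps, Python scripts to look and compute and a tool call to move; the robot and the scene stay as the last step left them, time stands still between calls to the robot, and variables do not carry over. Pictures are saved under pics/ and viewed, on a budget of 10 in all, crops included, one or two more only if the job needs it, and the job is handed in when it is done.

Besides the shell and the picture viewer there is one more tool, called after "Call:" by a JSON object that holds its "api" and its "payload". drive_tool: Moves the arm, as the interface text tells. Its arguments: {"type":"object","properties":{"deltas":{"type":"array"},"squeeze":{"type":"number"}},"required":["deltas"]}

```bash
mkdir -p pics; cat > h.py <<'E'
from bench import *
import numpy as np, cv2
from scipy.spatial.transform import Rotation as Ro
def cam(name):
    s=read_state(); im,d=camera(name); p=camera_params(name); K=np.array(p['K'])
    if name=='wrist':
        T=np.eye(4);T[:3,:3]=Ro.from_quat(s['eef_rot']).as_matrix();T[:3,3]=s['ee_pos'];T=T@np.array(p['mount'])
    else:
        T=np.eye(4);R=np.array(p['R']);T[:3,:3]=R.T;T[:3,3]=-R.T@np.array(p['t'])
    return im,d,K,T
def cloud(d,K,T):
    v,u=np.mgrid[:d.shape[0],:d.shape[1]]
    P=np.stack([(u-K[0,2])/K[0,0]*d,(v-K[1,2])/K[1,1]*d,d],-1)
    return P@T[:3,:3].T+T[:3,3]
def ray(u,v,z,K,T):
    r=T[:3,:3]@np.array([(u-K[0,2])/K[0,0],(v-K[1,2])/K[1,1],1]); o=T[:3,3]
    return o+r*(z-o[2])/r[2]
def save(im,n): cv2.imwrite('pics/'+n,cv2.cvtColor(im,cv2.COLOR_RGB2BGR))
E
python3 - <<'E'
from h import *
ims=[]
for n in ['top','scene']:
    im,d,K,T=cam(n); save(im,n+'0.png'); C=cloud(d,K,T); ims.append(im)
    for l in ['blank_mid','jig','headplate','brace','mouth','lips','stop']:
        for f in (outline_of,tip_of):
            for o in f(l,n)[:4]:
                u,v=o['location'][0]*560,o['location'][1]*420
                print(n,l,f.__name__,round(o['score'],2),(round(u),round(v)),C[int(v),int(u)].round(3))
print({k:np.round(v,3) for k,v in read_state().items()})
E
```

```text
top blank_mid call 0.88 (248, 186) [0.5   0.082 0.006]
top blank_mid call 0.22 (241, 101) [0.759 0.099 0.027]
top blank_mid call 0.69 (246, 187) [0.5   0.088 0.011]
top jig call 0.87 (292, 237) [ 0.348 -0.05   0.038]
top jig call 0.71 (349, 133) [ 0.658 -0.227  0.031]
top jig call 0.68 (298, 159) [ 0.583 -0.07   0.026]
top jig call 0.59 (292, 92) [ 0.786 -0.056  0.031]
top jig call 0.97 (392, 314) [ 0.117 -0.352  0.021]
top jig call 0.78 (277, 262) [ 0.269 -0.009  0.002]
top jig call 0.76 (294, 179) [ 0.52  -0.061  0.019]
top jig call 0.58 (345, 160) [ 0.582 -0.214  0.012]
top headplate call 0.77 (167, 179) [0.525 0.324 0.009]
top headplate call 0.84 (166, 182) [0.515 0.326 0.014]
top brace call 0.66 (204, 175) [0.534 0.212 0.008]
top brace call 0.82 (203, 179) [0.524 0.214 0.015]
top brace call 0.43 (350, 126) [ 0.677 -0.23   0.038]
top mouth call 0.91 (294, 160) [ 0.58  -0.058  0.022]
top mouth call 0.81 (291, 94) [ 0.776 -0.053  0.033]
top mouth call 0.74 (289, 239) [ 0.339 -0.042  0.032]
top mouth call 0.72 (353, 132) [ 0.658 -0.234  0.045]
top mouth call 0.94 (348, 157) [ 0.585 
[... 2652 characters left out ...]
0.115 -0.365  0.029]
scene lips call 0.71 (233, 278) [ 0.598 -0.217  0.034]
scene stop call 0.25 (386, 212) [0.529 0.318 0.011]
scene stop call 0.5 (240, 298) [ 0.673 -0.236  0.042]
{'time': np.float64(1.5), 'joint_positions': array([-1.37 ,  0.332, -0.065,  1.46 ,  0.022,  1.35 , -0.088]), 'joint_vel': array([ 0.001, -0.   ,  0.   ,  0.   ,  0.001,  0.   ,  0.   ]), 'joint_torque': array([ 1.0000e-03, -6.2304e+01,  2.5000e-02, -3.9011e+01, -6.1000e-02,
        3.2000e-02,  0.0000e+00]), 'ee_pos': array([0.139, 0.609, 0.237]), 'eef_rot': array([ 0.112,  0.994,  0.   , -0.   ]), 'ft_force': array([-0.293, -0.273,  1.156]), 'torque': array([ 0.03 ,  0.038, -0.017]), 'width': np.float64(0.087)}
```

View pics/top0.png

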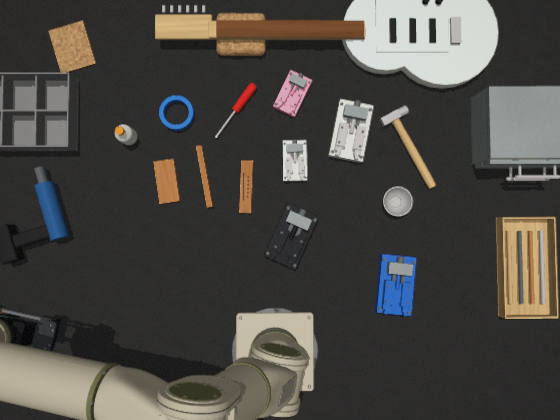

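View pics/scene0.png

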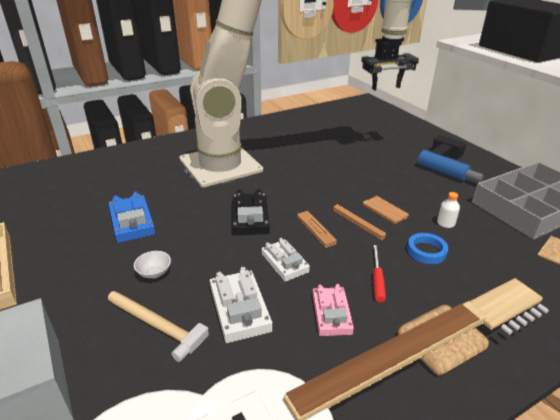

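Candidates, as pixels in the top view:
- **Wood:** (166,181) is a plain wide plate, the headplate. (204,176) is a plain thin strip, the brace. (247,187) shows marks, so it's the blank.
- **Jigs:** black (292,237), blue (397,285) and pink (293,92) are excluded. The whites are small (295,160) and large (351,131), and the larger one is meant.

Next I'll confirm this in a crop and measure.

```bash
python3 - <<'E'
from h import *
im,d,K,T=cam('top'); C=cloud(d,K,T)
crop=cv2.resize(im[85:225,140:385],None,fx=3.2,fy=3.2,interpolation=cv2.INTER_CUBIC); save(crop,'crop.png')
def rect(m,z):
    v,u=np.where(m); P=np.array([ray(a,b,z,K,T)[:2] for a,b in zip(u,v)])
    (c,s,a)=cv2.minAreaRect(P.astype(np.float32)*1000); print(len(u),np.round(c),np.round(s),round(a,1))
for o in outline_of('blank_mid','top')[:2]: print(o['score'],o['location']); rect(o['pixels'],.014)
for o in outline_of('jig','top'): print(o['score'],o['location'],im[o['pixels']].mean(0).round()); rect(o['pixels'],.03)
E
```

```text
0.56 [0.4411, 0.4407]
683 [497.  86.] [ 39. 158.] 89.9
0.97 [0.6255, 0.3188] [178. 178. 174.]
1996 [ 668. -232.] [106. 183.] 78.3
0.94 [0.5188, 0.5636] [63. 64. 65.]
2073 [348. -51.] [109. 175.] 65.9
0.91 [0.522, 0.2174] [185. 141. 156.]
996 [780. -58.] [ 74. 132.] 65.0
0.57 [0.7107, 0.6831] [ 62. 104. 166.]
2173 [ 201. -360.] [110. 177.] 83.8
```

View pics/crop.png

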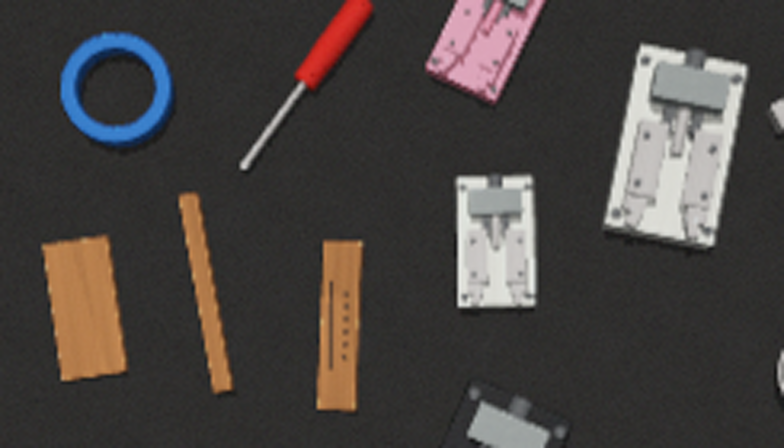

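The crop confirms both. The blank at crop (340,325) has six pin marks and a line, and the large white jig is at crop (675,145) with its mouth toward the robot. Now moving above the blank.

```bash
cat >> h.py <<'E'
def delta(p,psi):
    s=read_state(); R=Ro.from_quat(s['eef_rot']); 
    a=np.radians(psi); G=Ro.from_matrix(np.array([[-np.cos(a),np.sin(a),0],[-np.sin(a),-np.cos(a),0],[0,0,-1]]) @ np.diag([1,-1,1]))
    print('turn',np.degrees((R.inv()*G).as_rotvec()).round(2),'shift',R.inv().apply(np.array(p)-s['ee_pos']).round(4),'width',s['width'],'F',s['ft_force'].round(2) if hasattr(s['ft_force'],'round') else s['ft_force'],'t',s['time'])
E
python3 - <<'E'
from h import *
delta([.445,.087,.2],-2)
print(camera_params('wrist'))
E
```

```text
turn [ 1.000e-02  0.000e+00 -1.083e+01] shift [-0.4146 -0.4414  0.0365] width 0.08714623777886592 F [0.53 0.33 0.32] t 1.65
{'K': array([[289.67138221,   0.        , 282.11065309],
       [  0.        , 289.67138221, 208.69807511],
       [  0.        ,   0.        ,   1.        ]]), 'mount': array([[ 2.74782683e-04, -9.70316698e-01, -2.41837611e-01,
         6.51741800e-02],
       [ 9.99999690e-01,  8.81139929e-05,  7.82690990e-04,
         3.23999989e-04],
       [-7.38148859e-04, -2.41837751e-01,  9.70316421e-01,
        -1.49028771e-01],
       [ 0.00000000e+00,  0.00000000e+00,  0.00000000e+00,
         1.00000000e+00]])}
```

Call:
{"api": "drive_tool", "payload": {"deltas": [[0,0,-1,-0.02,-0.022,0,-1],[0,0,-2,-0.05,-0.053,0,-1],[0,0,-3,-0.085,-0.09,0,-1],[0,0,-4,-0.12,-0.128,0,-1],[0,0,-5,-0.155,-0.165,0,-1],[0,0,-6,-0.19,-0.202,0,-1],[0,0,-7,-0.225,-0.24,0,-1],[0,0,-8,-0.26,-0.277,0.005,-1],[0,0,-9,-0.295,-0.314,0.01,-1],[0,0,-10,-0.33,-0.351,0.02,-1],[0,0,-10.8,-0.36,-0.383,0.03,-1],[0,0,-10.8,-0.385,-0.41,0.036,-1]]}}

```text
time: 2.85
ee_pos: [0.4239, 0.1217, 0.2003]
eef_rot: [0.018, 1.0, 0.0, 0.0]
ft_force: [0.1, 0.2, -0.1]
width: 0.0871
```

```bash
python3 - <<'E'
from h import *
delta([.445,.087,.2],-2); print(read_state()['ee_pos'])
E
```

```text
turn [ 0.03  0.03 -0.06] shift [-0.0224 -0.0339  0.0003] width 0.08707717316911164 F [ 0.15  0.24 -0.11] t 2.85
[0.42385706 0.12169948 0.2003215 ]
```

Call:
{"api": "drive_tool", "payload": {"deltas": [[0,0,0,-0.015,-0.02,0,-1],[0,0,0,-0.022,-0.034,0,-1],[0,0,0,-0.022,-0.034,0,-1],[0,0,0,-0.022,-0.034,0,-1]]}}

```text
time: 3.25
ee_pos: [0.4437, 0.09, 0.2006]
eef_rot: [0.018, 1.0, 0.0, -0.0]
ft_force: [-0.3, 0.6, -0.1]
width: 0.0869
```

```bash
python3 - <<'E'
from h import *
im,d,K,T=cam('wrist'); save(im,'w1.png'); C=cloud(d,K,T)
for o in outline_of('blank_mid','wrist'):
    v,u=np.where(o['pixels']); P=np.array([ray(a,b,.014,K,T)[:2] for a,b in zip(u,v)])
    c,s,a=cv2.minAreaRect(P.astype(np.float32)*1000); print(o['score'],o['location'],len(u),np.round(c,1),np.round(s,1),round(a,2), np.median(C[v,u,2]))
print(read_state()['ee_pos'])
E
```

```text
0.58 [0.4998, 0.5145] 2874 [496.4  86.3] [ 36.  160.9] 87.75 0.014734801361584893
[0.44349389 0.09058181 0.20057731]
```

View pics/w1.png

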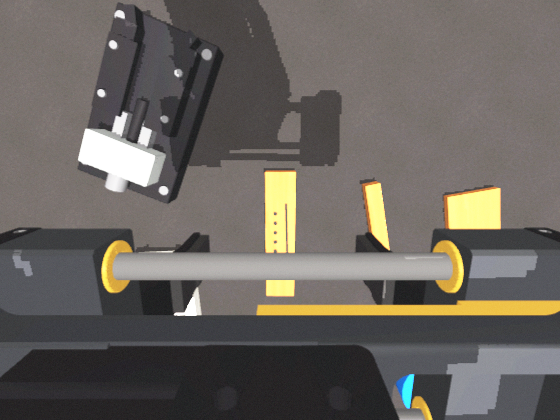

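The wrist view shows the blank at (280,235) with its six marks, nothing near it within the fingers' span, and the black jig at upper left. Its centre is (0.496, 0.086) with a yaw of about -2.2°. I'll grip 55 mm behind centre, at its near end.

```bash
python3 - <<'E'
from h import *
delta([.4414,.0885,.0165],-2.25)
E
```

```text
turn [ 0.02 -0.    0.32] shift [ 0.002  -0.0022  0.1841] width 0.0871439333719698 F [-0.42  0.81  0.37] t 3.35
```

Call:
{"api": "drive_tool", "payload": {"deltas": [[0,0,0.3,0.002,-0.002,0.02,-1],[0,0,0.3,0.002,-0.002,0.05,-1],[0,0,0.3,0.002,-0.002,0.085,-1],[0,0,0.3,0.002,-0.002,0.12,-1],[0,0,0.3,0.002,-0.002,0.15,-1],[0,0,0.3,0.002,-0.002,0.17,-1],[0,0,0.3,0.002,-0.002,0.179,-1],[0,0,0.3,0.002,-0.002,0.184,-1],[0,0,0.3,0.002,-0.002,0.184,-1],[0,0,0.3,0.002,-0.002,0.184,-1]], "squeeze": 45}}

```text
time: 4.35
ee_pos: [0.4424, 0.088, 0.0174]
eef_rot: [0.02, 1.0, 0.0, 0.001]
ft_force: [-0.7, -0.1, -0.3]
width: 0.0868
```

```bash
python3 - <<'E'
from h import *
delta([.4414,.0885,.0165],-2.25)
E
```

```text
turn [ 0.05  0.07 -0.06] shift [0.001  0.0005 0.0009] width 0.0867885788397382 F [-0.67 -0.06 -0.28] t 4.35
```

Close, then lift by 120 mm.

Call:
{"api": "drive_tool", "payload": {"deltas": [[0,0,0,0,0,0.001,1],[0,0,0,0,0,0.001,1],[0,0,0,0,0,0.001,1],[0,0,0,0,0,0.001,1],[0,0,0,0,0,0.001,1],[0,0,0,0,0,0.001,1],[0,0,0,0,0,0.001,1],[0,0,0,0,0,0.001,1]], "squeeze": 45}}

```text
time: 5.15
ee_pos: [0.4418, 0.0876, 0.0155]
eef_rot: [0.02, 1.0, 0.0, -0.0]
ft_force: [0.9, 0.5, 0.3]
width: 0.0359
```

Call:
{"api": "drive_tool", "payload": {"deltas": [[0,0,0,0,0,-0.006,1],[0,0,0,0,0,-0.02,1],[0,0,0,0,0,-0.045,1],[0,0,0,0,0,-0.07,1],[0,0,0,0,0,-0.09,1],[0,0,0,0,0,-0.1,1],[0,0,0,0,0,-0.1,1]]}}

```text
time: 5.85
ee_pos: [0.4425, 0.0879, 0.1166]
eef_rot: [0.02, 1.0, 0.001, 0.001]
ft_force: [-0.2, 0.4, -2.0]
width: 0.0356
```

```bash
python3 - <<'E'
from h import *
delta([.50,-.197,.13],-11.5)
E
```

```text
turn [0.1  0.1  9.18] shift [-0.069  -0.2823 -0.0137] width 0.035618306651856134 F [-0.21  0.44 -1.96] t 5.85
```

The blank is held (opening 35.6 mm). To measure the jig closely, I'll go up and past it, so the wrist camera looks down on it with the blank out of view.

```bash
python3 - <<'E'
from h import *
delta([.70,-.238,.26],-11.5)
E
```

```text
turn [0.1  0.1  9.18] shift [-0.2708 -0.3149 -0.1433] width 0.035618306651856134 F [-0.21  0.44 -1.96] t 5.85
```

Call:
{"api": "drive_tool", "payload": {"deltas": [[0,0,0.5,-0.01,-0.012,-0.01,1],[0,0,1,-0.03,-0.035,-0.03,1],[0,0,2,-0.055,-0.064,-0.05,1],[0,0,3,-0.082,-0.095,-0.07,1],[0,0,4,-0.11,-0.127,-0.09,1],[0,0,5,-0.138,-0.16,-0.11,1],[0,0,6,-0.165,-0.192,-0.125,1],[0,0,7,-0.192,-0.223,-0.135,1],[0,0,8,-0.22,-0.255,-0.143,1],[0,0,9.2,-0.245,-0.285,-0.143,1],[0,0,9.2,-0.262,-0.305,-0.143,1],[0,0,9.2,-0.271,-0.315,-0.143,1]]}}

```text
time: 7.05
ee_pos: [0.6997, -0.2422, 0.2562]
eef_rot: [0.102, 0.995, -0.001, -0.002]
ft_force: [-0.5, 0.0, -0.9]
width: 0.0359
```

Call:
{"api": "drive_tool", "payload": {"deltas": [[0,0,0,0,0,0,1],[0,0,0,0,0,0,1],[0,0,0,0,0,0,1]]}}

```text
time: 7.35
ee_pos: [0.6996, -0.2375, 0.2583]
eef_rot: [0.1, 0.995, 0.0, -0.0]
ft_force: [-0.0, 0.3, -0.9]
width: 0.0355
```

```bash
python3 - <<'E'
from h import *
im,d,K,T=cam('wrist'); save(im,'w2.png'); np.savez('w2.npz',im=im,d=d,K=K,T=T); C=cloud(d,K,T)
for l in ['mouth','lips','stop','plunger_tip']:
  for o in tip_of(l,'wrist')[:2]:
    u,v=o['location'][0]*560,o['location'][1]*420; print(l,round(o['score'],2),round(u),round(v),ray(u,v,{'mouth':.03,'lips':.0465,'stop':.03,'plunger_tip':.0375}[l],K,T).round(4))
for o in outline_of('jig','wrist')[:2]:
    print(o['score'],o['location'],o['pixels'].sum())
s=read_state();print(s['ee_pos'],s['width'])
E
```

```text
mouth 0.73 276 87 [ 0.5775 -0.2196  0.03  ]
mouth 0.71 395 7 [ 0.5206 -0.069   0.03  ]
lips 0.96 277 113 [ 0.6087 -0.2241  0.0465]
lips 0.81 403 18 [ 0.5381 -0.068   0.0465]
stop 0.78 279 169 [ 0.6755 -0.2366  0.03  ]
stop 0.76 402 63 [ 0.5807 -0.0663  0.03  ]
plunger_tip 0.91 279 153 [ 0.6542 -0.2311  0.0375]
plunger_tip 0.78 406 52 [ 0.5716 -0.0639  0.0375]
0.86 [0.7137, 0.1355] 7063
0.8 [0.4966, 0.3543] 10017
[ 0.69985205 -0.23766271  0.25885824] 0.03521841224745678
```

View pics/w2.png

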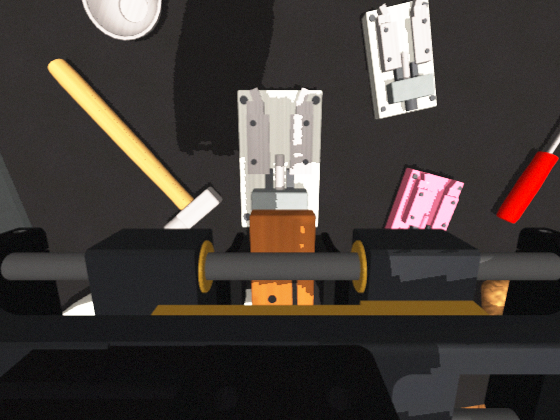

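The large jig fills (240–322, 90–227), with the slot running down the middle at column ~278 and the hammer and other jigs well clear. Next I'll fit the slot axis from depth.

```bash
python3 - <<'E'
from h import *
f=np.load('w2.npz'); C=cloud(f['d'],f['K'],f['T'])
V,U=np.mgrid[:420,:560]; P=C[(V<190)&(V>60)&(U>225)&(U<335)]
P=P[(P[:,2]>.02)]
print(np.histogram(P[:,2],bins=np.arange(.02,.07,.004)))
def rect(Q,n):
    c,s,a=cv2.minAreaRect((Q[:,:2]*1000).astype(np.float32)); print(n,len(Q),np.round(c,1),np.round(s,1),round(a,2))
B=P[P[:,2]<.036]; rect(B,'base'); Rl=P[(P[:,2]>.045)&(P[:,2]<.056)]; rect(Rl,'rails')
m=np.array([.5775,-.2196])
for psi in (-9.5,-10.5,-11.5,-12.5):
    a=np.radians(psi); e=np.array([np.cos(a),np.sin(a)]); n=np.array([-e[1],e[0]])
    x=(B[:,:2]-m)@e; y=(B[:,:2]-m)@n; xr=(Rl[:,:2]-m)@e; yr=(Rl[:,:2]-m)@n
    o=[]
    for lo in range(10,100,15):
        k=(x>lo/1e3)&(x<lo/1e3+.015); kr=(xr>lo/1e3)&(xr<lo/1e3+.015)
        yy=yr[kr]; L=yy[yy>0]; R=yy[yy<0]
        q=lambda A,p:round(float(np.percentile(A,p))*1e3,1) if len(A)>5 else None
        o.append((lo,q(y[k],1),q(y[k],99),'rail',q(R,1),q(R,98),q(L,2),q(L,99)))
    print(psi,*o,sep='\n  ')
    print(' front',np.percentile(x,.5).round(4))
E
```

```text
(array([   0,    1, 3710,  411,   34,  322,  837, 1055, 1781,   33,    0,
          0]), array([0.02 , 0.024, 0.028, 0.032, 0.036, 0.04 , 0.044, 0.048, 0.052,
       0.056, 0.06 , 0.064, 0.068]))
base 4122 [ 641.2 -228.1] [104.2 122.6] 78.46
rails 3483 [ 639.6 -227.7] [ 78.5 120.2] 78.38
-9.5
  (10, -47.5, 54.7, 'rail', -34.8, -15.9, 23.0, 42.9)
  (25, -47.5, 54.5, 'rail', -35.1, -9.3, 15.8, 42.2)
  (40, -48.5, 54.6, 'rail', -36.0, -9.7, 15.1, 41.2)
  (55, -49.4, 53.2, 'rail', -36.9, -10.5, 14.6, 40.9)
  (70, -49.3, 53.2, 'rail', -36.9, -11.1, 14.1, 40.8)
  (85, -50.6, 53.1, 'rail', -37.7, -11.6, 6.5, 39.4)
 front 0.0027
-10.5
  (10, -47.2, 55.0, 'rail', -34.4, -15.5, 23.4, 43.3)
  (25, -46.9, 55.1, 'rail', -34.5, -8.7, 16.4, 42.9)
  (40, -47.6, 55.4, 'rail', -35.1, -8.9, 15.9, 42.0)
  (55, -48.3, 54.3, 'rail', -35.8, -9.3, 15.7, 42.0)
  (70, -47.9, 54.6, 'rail', -35.5, -9.7, 15.5, 42.2)
  (85, -48.9, 53.7, 'rail', -36.0, -10.1, 7.8, 41.0)
 front 0.003
-11.5
  (10, -46.8, 55.2, 'rail', -34.0, -15.1, 23.8, 43.7)
  (25, -46.3, 55.7, 'rail', -34.1, -8.0, 17.0, 43.5)
  (40, -46.7, 56.2, 'rail', -34.2, -8.1, 16.7, 42.9)
  (55, -47.3, 55.5, 'rail', -34.6, -8.2, 16.8, 43.2)
  (70, -46.5, 56.0, 'rail', -34.7, -8.4, 16.9, 43.6)
  (85, -47.1, 55.3, 'rail', -34.3, -8.5, 13.9, 42.7)
 front 0.0031
-12.5
  (10, -46.6, 55.5, 'rail', -33.6, -14.8, 24.1, 44.0)
  (25, -45.6, 56.3, 'rail', -33.6, -7.4, 17.4, 44.2)
  (40, -45.8, 57.0, 'rail', -33.3, -7.3, 17.6, 43.8)
  (55, -46.2, 56.6, 'rail', -33.5, -7.1, 17.9, 44.3)
  (70, -45.1, 57.4, 'rail', -33.5, -7.1, 18.2, 44.9)
  (85, -45.4, 57.0, 'rail', -32.6, -6.9, 15.9, 44.3)
 front 0.0027
```

```bash
python3 - <<'E'
from h import *
f=np.load('w2.npz'); C=cloud(f['d'],f['K'],f['T'])
s=read_state(); R=Ro.from_quat(s['eef_rot']).as_matrix(); L=(C-s['ee_pos'])@R
for v in (212,215,218,222,226,235,245,252,285,292,298):
    r=L[v,235:330]; k=(np.abs(r[:,2])<.02)&(np.abs(r[:,1])<.03)
    if k.sum()>5: q=r[k]; print(v,'x',np.median(q[:,0]).round(4),'y',q[:,1].min().round(4),q[:,1].max().round(4),'z',np.median(q[:,2]).round(4),k.sum())
delta([.5813-.165*.98,-.2159+.165*.199,.0465],-11.5)
E
```

```text
212 x 0.0246 y -0.0168 0.0178 z 0.0074 63
215 x 0.0244 y -0.0168 0.0182 z 0.002 66
218 x 0.0229 y -0.0169 0.0183 z 0.0015 64
222 x 0.0207 y -0.0168 0.0183 z 0.0013 65
226 x 0.0183 y -0.0169 0.0185 z 0.0015 66
235 x 0.0131 y -0.0259 0.0273 z 0.0017 94
245 x 0.0075 y -0.0236 0.0248 z 0.0011 95
285 x -0.0168 y -0.0179 0.0194 z 0.0013 65
292 x -0.0213 y -0.0169 0.0184 z 0.0014 61
298 x -0.0252 y -0.0169 0.0185 z 0.0015 61
turn [0.02 0.02 0.02] shift [ 0.2856 -0.0024  0.2122] width 0.03521841224745678 F [ 0.15 -0.33 -0.22] t 7.65
```

The blank lies level and straight in the grip, with its tail 24.6 mm behind the TCP and a lateral offset of 0.8 mm that I'll compensate. Moving to 30 mm before the mouth, then down to insertion height.

Call:
{"api": "drive_tool", "payload": {"deltas": [[0,0,0,0.015,-0.001,0,1],[0,0,0,0.045,-0.002,0,1],[0,0,0,0.08,-0.003,0,1],[0,0,0,0.115,-0.003,0,1],[0,0,0,0.15,-0.003,0,1],[0,0,0,0.185,-0.003,0.005,1],[0,0,0,0.22,-0.003,0.02,1],[0,0,0,0.25,-0.003,0.04,1],[0,0,0,0.275,-0.003,0.065,1],[0,0,0,0.286,-0.003,0.095,1],[0,0,0,0.286,-0.003,0.125,1],[0,0,0,0.286,-0.003,0.15,1]]}}

```text
time: 8.85
ee_pos: [0.4185, -0.1835, 0.1076]
eef_rot: [0.1, 0.995, 0.001, 0.001]
ft_force: [0.9, -0.8, -0.7]
width: 0.0356
```

Call:
{"api": "drive_tool", "payload": {"deltas": [[0,0,0,0,0,0.025,1],[0,0,0,0,0,0.045,1],[0,0,0,0,0,0.058,1],[0,0,0,0,0,0.062,1],[0,0,0,0,0,0.062,1],[0,0,0,0,0,0.062,1]]}}

```text
time: 9.45
ee_pos: [0.4196, -0.1841, 0.0473]
eef_rot: [0.1, 0.995, 0.0, 0.001]
ft_force: [-0.4, -0.0, -0.9]
width: 0.0353
```

```bash
python3 - <<'E'
from h import *
n=np.array([.199,.98]); p=np.array([.5813-.165*.98,-.2159+.165*.199])-.0008*n
delta([*p,.0465],-11.5)
im,d,K,T=cam('scene'); save(cv2.resize(im[190:340,180:360],None,fx=4,fy=4),'s1.png')
E
```

```text
turn [ 0.02  0.07 -0.02] shift [0.0002 0.0003 0.0008] width 0.03533895265292641 F [-0.4  -0.02 -0.91] t 9.45
```

View pics/s1.png

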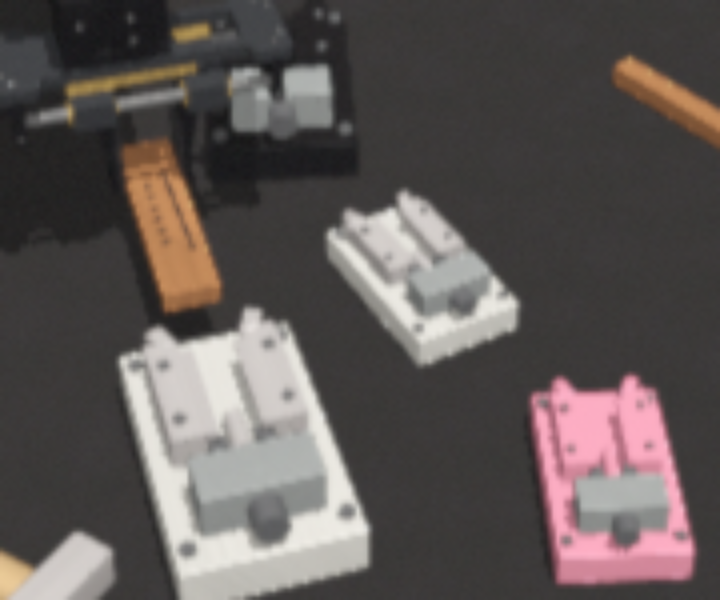

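The blank at (170,225) points straight at the large white jig's mouth at (205,335), and everything is clear. Sliding in gently to just short of the plunger.

Call:
{"api": "drive_tool", "payload": {"deltas": [[0,0,0,-0.006,0,0,1],[0,0,0,-0.016,0,0,1],[0,0,0,-0.026,0,0,1],[0,0,0,-0.036,0,0,1],[0,0,0,-0.046,0,0,1],[0,0,0,-0.056,0,0,1],[0,0,0,-0.06,0,0,1],[0,0,0,-0.06,0,0,1]]}}

```text
time: 10.3
ee_pos: [0.4782, -0.1962, 0.0464]
eef_rot: [0.1, 0.995, -0.0, -0.0]
ft_force: [-0.7, -0.1, 0.0]
width: 0.0354
```

Call:
{"api": "drive_tool", "payload": {"deltas": [[0,0,0,-0.008,0,0,1],[0,0,0,-0.018,0,0,1],[0,0,0,-0.028,0,0,1],[0,0,0,-0.036,0,0,1],[0,0,0,-0.04,0,0,1],[0,0,0,-0.04,0,0,1]]}}

```text
time: 10.9
ee_pos: [0.5174, -0.2042, 0.0464]
eef_rot: [0.1, 0.995, -0.0, -0.0]
ft_force: [-0.4, 0.5, -0.1]
width: 0.0353
```

```bash
python3 - <<'E'
from h import *
n=np.array([.199,.98]); p=np.array([.5813-.04*.98,-.2159+.04*.199])-.0008*n
delta([*p,.0465],-11.5); s=read_state();print(s['ee_pos'],np.round(s['torque'],2))
E
```

```text
turn [-0.02 -0.   -0.01] shift [-0.0249  0.0004 -0.0001] width 0.035330347899283895 F [-0.45  0.5  -0.12] t 10.9
[ 0.5174295  -0.2041664   0.04640621] [0.05 0.05 0.01]
```

No contact force so far. Now onto the plunger in small steps.

Call:
{"api": "drive_tool", "payload": {"deltas": [[0,0,0,-0.004,0,0,1],[0,0,0,-0.008,0,0,1],[0,0,0,-0.012,0,0,1],[0,0,0,-0.015,0,0,1],[0,0,0,-0.015,0,0,1],[0,0,0,-0.015,0,0,1]], "squeeze": 55}}

```text
time: 11.5
ee_pos: [0.5302, -0.2067, 0.0458]
eef_rot: [0.101, 0.995, 0.0, -0.002]
ft_force: [-5.9, 1.6, 1.5]
width: 0.0353
```

Call:
{"api": "drive_tool", "payload": {"deltas": [[0,0,0,-0.003,0,0,1],[0,0,0,-0.006,0,0,1],[0,0,0,-0.007,0,0,1],[0,0,0,-0.007,0,0,1]]}}

```text
time: 11.9
ee_pos: [0.5366, -0.208, 0.0456]
eef_rot: [0.101, 0.995, 0.001, -0.002]
ft_force: [-8.7, 1.9, 0.0]
width: 0.0356
```

Call:
{"api": "drive_tool", "payload": {"deltas": [[0,0,0,-0.002,0,0,1],[0,0,0,-0.003,0,0,1],[0,0,0,-0.003,0,0,1],[0,0,0,-0.003,0,0,1]]}}

```text
time: 12.3
ee_pos: [0.5392, -0.2086, 0.0456]
eef_rot: [0.101, 0.995, 0.001, -0.002]
ft_force: [-8.5, 2.3, 0.8]
width: 0.0355
```

Call:
{"api": "drive_tool", "payload": {"deltas": [[0,0,0,-0.001,0,0,1],[0,0,0,-0.002,0,0,1],[0,0,0,-0.002,0,0,1],[0,0,0,-0.002,0,0,1]]}}

```text
time: 12.7
ee_pos: [0.5409, -0.2089, 0.0454]
eef_rot: [0.101, 0.995, 0.001, -0.003]
ft_force: [-10.2, 2.6, 1.5]
width: 0.0355
```

Call:
{"api": "drive_tool", "payload": {"deltas": [[0,0,0,-0.001,0,0,1],[0,0,0,-0.002,0,0,1],[0,0,0,-0.002,0,0,1],[0,0,0,-0.002,0,0,1]]}}

```text
time: 13.1
ee_pos: [0.541, -0.209, 0.0453]
eef_rot: [0.101, 0.995, 0.001, -0.005]
ft_force: [-19.2, 5.9, 10.7]
width: 0.0356
```

Call:
{"api": "drive_tool", "payload": {"deltas": [[0,0,0,-0.001,0,0,1],[0,0,0,-0.002,0,0,1],[0,0,0,-0.002,0,0,1],[0,0,0,-0.002,0,0,1]]}}

```text
time: 13.5
ee_pos: [0.5411, -0.209, 0.0452]
eef_rot: [0.101, 0.995, 0.002, -0.007]
ft_force: [-28.7, 8.8, 19.4]
width: 0.0351
```

Home on the stops: position is frozen while the force rises from 10 to 30 N, about 20 N of it on the stops. I'll ease the downward component slightly, then check.

Call:
{"api": "drive_tool", "payload": {"deltas": [[0,0,0,0,0,-0.0005,1],[0,0,0,0,0,-0.001,1],[0,0,0,0,0,-0.001,1],[0,0,0,0,0,-0.001,1]]}}

```text
time: 13.9
ee_pos: [0.5411, -0.209, 0.0453]
eef_rot: [0.101, 0.995, 0.002, -0.007]
ft_force: [-24.4, 6.9, 7.8]
width: 0.0355
```

```bash
python3 - <<'E'
from h import *
im,d,K,T=cam('scene'); a=cv2.resize(im[250:350,190:290],None,fx=5,fy=5,interpolation=cv2.INTER_CUBIC)
w,dw,Kw,Tw=cam('wrist'); C=cloud(dw,Kw,Tw); s=read_state(); R=Ro.from_quat(s['eef_rot']).as_matrix(); L=(C-s['ee_pos'])@R
for v in (208,212,215,218,222,226):
    r=L[v,235:330]; k=(np.abs(r[:,2])<.02)&(np.abs(r[:,1])<.03)
    if k.sum()>5: q=r[k]; print(v,np.median(q[:,0]).round(4),q[:,1].min().round(4),q[:,1].max().round(4),np.median(q[:,2]).round(4))
t,_,_,_=cam('top'); b=cv2.resize(t[85:185,310:390],(400,500),interpolation=cv2.INTER_CUBIC)
save(np.hstack([a,b])[:, :800],'fin.png'); delta([.5417,-.2086,.0465],-11.5); print(s['ee_pos'])
E
```

```text
212 0.0246 -0.0168 0.0182 0.0063
215 0.0242 -0.0169 0.0181 0.0015
218 0.0226 -0.0169 0.0182 0.0012
222 0.0204 -0.0169 0.0183 0.0011
226 0.0181 -0.0171 0.0182 0.0012
turn [ 0.12 -0.78 -0.09] shift [-0.0005  0.0005 -0.0012] width 0.035594442788133604 F [-24.53   6.49   9.54] t 14.05
[ 0.54111187 -0.20900071  0.04534927]
```

View pics/fin.png

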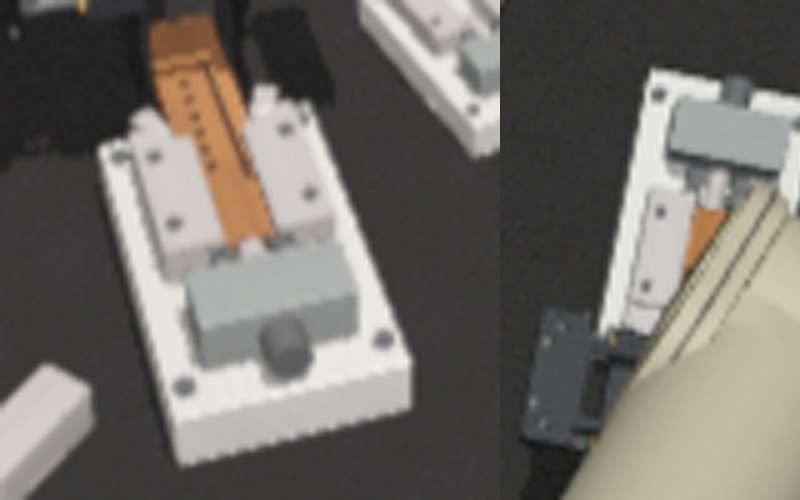

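The blank at (205,130) sits under the lips with its leading end against the stops at (245,245). It hasn't slipped in the grip. A touch more push for firmness, then hand in.

Call:
{"api": "drive_tool", "payload": {"deltas": [[0,0,0,-0.001,0,-0.0005,1],[0,0,0,-0.0015,0,-0.0005,1],[0,0,0,-0.0015,0,-0.0005,1],[0,0,0,-0.0015,0,-0.0005,1],[0,0,0,-0.0015,0,-0.0005,1]]}}

```text
time: 14.55
ee_pos: [0.5411, -0.209, 0.0453]
eef_rot: [0.101, 0.995, 0.002, -0.008]
ft_force: [-29.7, 8.4, 10.2]
width: 0.0355
```

```bash
python3 - <<'E'
from h import *
s=read_state(); print(s['ee_pos'],s['ft_force'],s['width'])
if 18<-s['ft_force'][0]<42: print(close_job())
E
```

```text
[ 0.5411257  -0.20904039  0.04531969] [-29.66645909   8.40904553  10.23171258] 0.03548599713004641
the job is handed in; nothing more can be done
None
```

The bridge blank is in the large white jig, pushed past the plunger onto both stops, and I handed the job in at 14.55 s with the arm still holding it there. I picked it out by its six pin marks and gripped it near one end.

**Last checks:**
- **Seating:** the tool position stayed within 0.1 mm while the push along the slot rose from about 10 N to 30 N. With the spring taking about 10 N, that leaves roughly 20 N on the stops, which are meant for no more than 60 N.
- **Position:** the tool stopped within 0.7 mm of where I expected the home position to be.
- **Grip:** the finger opening held at 35.5 mm, and the wrist camera showed no slip in the grip.
- **Picture:** the scene view, taken just before a last small increase in push, shows the blank under the lips and against the stops. In the top view the arm hid most of the blank.

**Not perfect:** the wrist is flexed about 0.8° by the push, and about 10 N still presses the blank down onto the slot floor. I didn't check the loose items one by one at the end, but I recorded no contact with them and the moves kept clear of them.

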